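# Lock the extruder's die ring with the pin spanner

### The job

The brass ring that holds the die in the mouth of the clay extruder head is loose. Take the pin spanner whose two pins fit the ring's holes, set its pins in the holes and turn the ring clockwise (seen from above) with it until it is fully home, then put that spanner back on its own rest the way it was. Leave the other spanner and the things lying about where they are.

Things in the scene. Friction and masses are not known exactly. Their poses are not given: they have to be found in the camera images.
- extruder_head: Aluminium barrel standing mouth up, fixed to the table. Round foot 132 mm across, 10 mm high; barrel 108 mm outside, 86 mm inside diameter, rim 62 mm above the table. Origin: centre of the underside, on the table; z up. Two upright ribs outside, on its +x and -x sides, show where the ring's two holes stand when the ring is fully home.
- ring (a joint): Brass ring in the barrel's mouth, turning about its upright axis: 84 mm across, 36 mm inside, 10 mm thick, top face 6 mm below the rim; two 12 mm through holes 60 mm apart, 12 mm deep. Value in rad grows clockwise from above; starts 0.2 to 0.9; 1.6 is fully home, a hard stop. Hole line in extruder_head's frame: 1.6 minus value, anticlockwise from x. Stiff (0.2 N m), stays where left.
- hole_a (a point): Centre of one hole of the ring, at its top face, 56 mm above the table; moves with the ring.
- hole_b (a point): Centre of the other hole, opposite hole_a.
- wide_spanner: The spanner that fits, loose, 0.2 kg: steel bar 104 x 20 x 14 mm along x; two pins down at x = +30 and -30 mm, 8 mm thick, 15 mm long, round ends. Wooden grip on mid-bar, 42 mm (x) by 22 mm (y, pinch across it), 14 to 66 mm above the bar's underside. Origin: centre of the bar's underside; z up. Same either way round. Pins in the holes: bar on the rim, origin 62 mm above the table.
- narrow_spanner: Same kind of spanner but smaller: bar 88 mm long, pins only 44 mm apart, so it does not fit. Same height, grip and origin. It stays on its rest.
- rest_wide: Wooden rest of the wide spanner, fixed to the table: foot 120 x 46 x 8 mm; at x = +47 and -47 mm a post with a notch open upward, 29 mm wide across y, floor 24 mm and lips 34 mm above the table. The bar lies in both notches along the rest's x, its underside 24 mm up, pins hanging between the posts. Origin: centre of the underside, on the table.
- rest_narrow: Wooden rest of the narrow spanner, fixed, the same but 104 mm long. The two rests may have changed places.
- kidney: Red rubber kidney, 43 x 84 x 8 mm, lying on the table, a bystander.
- cutter: Small steel ring cutter, 48 mm across, 22 mm high, a bystander.
- rib: Oval wooden rib, 40 x 89 x 8 mm, a bystander.
- eraser: Eraser, 19 x 40 x 12 mm, a bystander.
- pot: Small grey clay pot, 59 mm across, 58 mm high, a bystander.
Things that resemble listed ones, but are neither listed nor needed, are in the scene too. Leave any blue look-alike of the wide_spanner alone.

How it is judged (in metres and radians):
On the way, in this order (a step that is already met when the one before it is completed fails the run):
1. the wide spanner's pins are in the ring's holes (horizontal distance between wide_spanner and extruder_head below 0.006 m and z of wide_spanner in the frame of extruder_head below 0.067 m), for 0.2 s.
2. the ring is turned fully home with the spanner still in it (value of joint ring above 1.5 rad and horizontal distance between wide_spanner and extruder_head below 0.008 m and z of wide_spanner in the frame of extruder_head below 0.07 m), for 0.1 s.
At the end, for the whole second after the job is handed in: The ring is fully home (within 0.1 rad of its stop) and the wide spanner lies at rest, upright, with its bar down in both notches of its own rest (centred within 14 mm, along the rest within 0.15 rad) (value of joint ring above 1.5 rad and horizontal distance between wide_spanner and rest_wide below 0.014 m and z of wide_spanner in the frame of rest_wide between 0.02 and 0.028 m and angle between the x axis of wide_spanner and the x axis of rest_wide, either way round below 0.15 rad and angle between wide_spanner's own z axis and vertical below 0.1 rad and linear speed of wide_spanner below 0.02 m/s); the robot touches nothing.
It fails at once if the narrow spanner is moved more than 20 mm (distance of narrow_spanner from where it was at the start of the episode above 0.02 m).
It fails at once if a bystander is moved more than 40 mm (distance of any of kidney, cutter, rib, eraser, pot from where it was at the start of the episode above 0.04 m).
It also fails if it takes over 48 s, if anything falls off the work surface, if the arm or the gripper's body presses on something with over 40 N, if the wrist force passes 120 N, or if a joint passes its speed limit or range.

### The arm

A 6-joint arm with a two-finger parallel gripper is mounted at the origin on a cart in front of the work surface, level with it; the furniture and walls round the work are solid. World frame = base frame: x ahead of the robot, y to its left, z up, the work surface at z = 0. Lengths are in m, angles in degrees, forces in N, time in s.
With the tool pointing down it reaches from about 0.4 to 0.825 m from the base axis. Payload 7 kg.
Tool frame: the origin (TCP) lies on the centre line of the jaws, within the pads' length; the fingertips stand 17 mm ahead of it and the grasp point (between the pads) lies 2 mm behind it; y points along the fingers, z is the direction in which the jaws open and shut, and the axes are right-handed (so a half turn about y gives the same grasp; the last joint's range is limited). The gripper opens to 88 mm and grips with 3 to 60 N. Pads are 19 mm wide; open, the fingers measure 130 mm over their backs; the gripper's body (78 mm by 193 mm) begins 47 mm behind the grasp point.
Start: joints at [-48.466, 20.546, 0.682, 0, -70.136, -16.507], TCP at [0.286, -0.612, 0.244] pointing down, gripper open.
Joint ranges: [-176.03, 176.03], [-82.01, 121.73], [-58.28, 71.71], [-173.87, 95.51], [-174.79, -0.11], [-173.66, 173.66]. Speed limits (degrees/s): [136.94, 136.94, 172.46, 180, 180, 180].

### API

Orientations are given as [roll, pitch, yaw] about the fixed x, y, z axes, in that order (R = Rz(yaw) Ry(pitch) Rx(roll)).
In Python, from plant import r, capture, camera_info gives the robot as it stands. The module is installed in compiled form; this text tells all that it offers.
- The arm moves only by the tool apply_moves, never from a script. Its argument "deltas" is a list of rows, each an object of numbers: "tx", "ty", "tz": the shift along the tool's x, y, z in m; "turn": the turn about the tool's y in rad; "gripper": the finger opening in m, from 0 to 0.0876. A call has 1 to 5 rows; each row is the pose to reach, as a shift and turn from the pose commanded when the call began, along the tool's axes at that moment; what a row does not reach only later rows make up. A row lasts 1/10 s, in which the tool goes at most 50 mm and 8.59 degrees, less where a joint would pass 70% of its speed; a pose out of reach is approached as far as the arm can. A call with a gripper value outside its range is refused whole. The fingers move at their own pace and stop on an object; "newtons" is the grip in N (left out, the last holds). Time passes only in rows, so rows that repeat a pose let the fingers close. It gives the time, the measured TCP pose, the force and the opening at its end, in the units of the state.
- r.get_state(): the state, without advancing time (a new reading comes with each control period).
- capture(name): name is "scene" or "top" or "wrist"; returns (picture, depth): 480x640x3 uint8, red, green, blue; 480x640 float32, m along the optical axis (not along the pixel's ray), 0 where there is no reading.
- camera_info(name): a dict with "K" (3x3 intrinsics, pixels), "k1" (the pictures are not rectified: a ray, as slopes to the right and down, at radius r is drawn at 1 + k1 r^2 times it, then the intrinsics apply), "eye" and "orientation" of the camera in the world; the wrist camera has in their place "tool_from_camera" (4x4, takes a point from camera to tool coordinates, whose origin is the TCP and whose axes are the tool frame's). Camera axes: x right, y up, looking along -z (the intrinsics and any distortion apply to the point x, -y, -z); pixel columns grow to the right and rows downward; lengths in m; the calibration is good to about 2 mm. A picture is of the moment at which its call begins: read the wrist's pose just before it. camera_info takes no time and is no camera call.
- r.close_job(): hands the job in, once; it reports no verdict.
The state is a dict: "time_s": time; "joints": joint angles; "qd": joint speeds; "joint_torque": joint torques, N m; "tcp_pos": TCP position; "eef_rot": TCP orientation; "contact_force": force on the tool from outside, world axes, zero at the start; "moment": the same for the moment, N m; "gripper_width": finger opening in m.
Only numpy, scipy, OpenCV 4.12 (cv2) and the standard library are available. Lean on these libraries where they do the work, as an engineer would, in place of code of your own. Each camera call takes 0.05 s, during which the arm holds its last target.

## Working session

There is one attempt and no reset: what is moved stays moved. The work goes in short steps, Python scripts to look and compute and a tool call to move; the robot and the scene stay as the last step left them, time stands still between calls to the robot, and variables do not carry over. Pictures are saved under pics/ and viewed, and the job is handed in when it is done.

Besides the shell and the picture viewer there is one more tool, called after "Request:" as a command line: name --argument value ..., lists and objects as JSON in quotes. apply_moves: Moves the arm, as the interface text tells. Its arguments: {"type":"object","properties":{"deltas":{"type":"array","items":{"type":"object","properties":{"tx":{"type":"number"},"ty":{"type":"number"},"tz":{"type":"number"},"turn":{"type":"number"},"gripper":{"type":"number"}}}},"newtons":{"type":"number"}},"required":["deltas"]}

```bash
mkdir -p pics; python3 - <<'E'
from plant import r,capture,camera_info
import cv2,numpy as np
np.set_printoptions(precision=4,suppress=True)
for n in ("scene","top"):
    im,d=capture(n); cv2.imwrite(f"pics/{n}0.png",im[:,:,::-1]); np.save(f"pics/{n}0.npy",d); np.save(f"pics/{n}0i.npy",im)
for n in ("scene","top","wrist"): print(n,camera_info(n))
print(r.get_state())
E
```

```text
scene {'K': array([[607.369 ,   0.    , 318.0767],
       [  0.    , 607.369 , 240.0939],
       [  0.    ,   0.    ,   1.    ]]), 'k1': 0.033176021420397064, 'eye': array([-0.105 ,  0.8238,  1.0057]), 'orientation': array([  43.2696,    1.0082, -137.0466])}
top {'K': array([[564.632 ,   0.    , 312.3912],
       [  0.    , 564.632 , 235.234 ],
       [  0.    ,   0.    ,   1.    ]]), 'k1': -0.06191336383417272, 'eye': array([0.2876, 0.1752, 1.5097]), 'orientation': array([  8.126 ,   0.7333, -90.4303])}
wrist {'K': array([[389.7145,   0.    , 324.5433],
       [  0.    , 389.7145, 241.6238],
       [  0.    ,   0.    ,   1.    ]]), 'k1': -0.016689445506019578, 'tool_from_camera': array([[ 0.0002, -0.9513, -0.3081, -0.0837],
       [ 0.0007,  0.3081, -0.9513, -0.1406],
       [ 1.    , -0.    ,  0.0007,  0.0011],
       [ 0.    ,  0.    ,  0.    ,  1.    ]])}
{'time_s': 0.1, 'joints': array([-48.4658,  20.5872,   0.6396,  -0.0184, -70.1357, -16.5062]), 'qd': array([ 0.0791, -0.1616,  0.1061, -0.0628, -0.0079, -0.0109]), 'joint_torque': array([ -0.0031, -58.4162,  29.375 ,   7.0155,   0.0102,  -0.0001]), 'tcp_pos': array([ 0.2854, -0.6113,  0.2427]), 'eef_rot': array([-89.9152,   0.0071,  25.0217]), 'contact_force': array([-0.58  ,  0.1767,  0.0414]), 'moment': array([-0.0269,  0.0132,  0.0074]), 'gripper_width': 0.08738039838996024}
```

View pics/scene0.png

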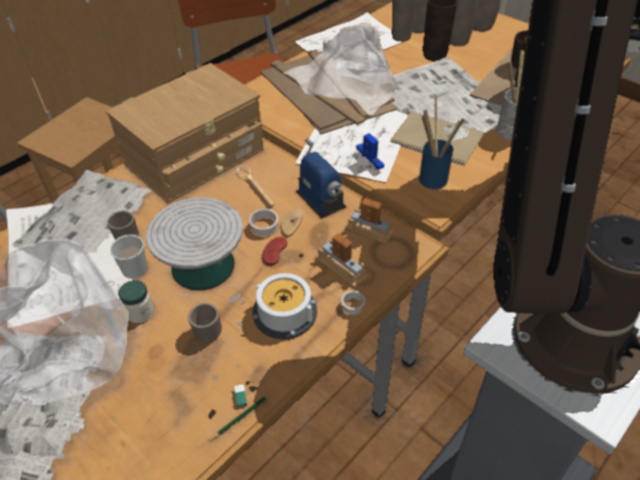

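View pics/top0.png

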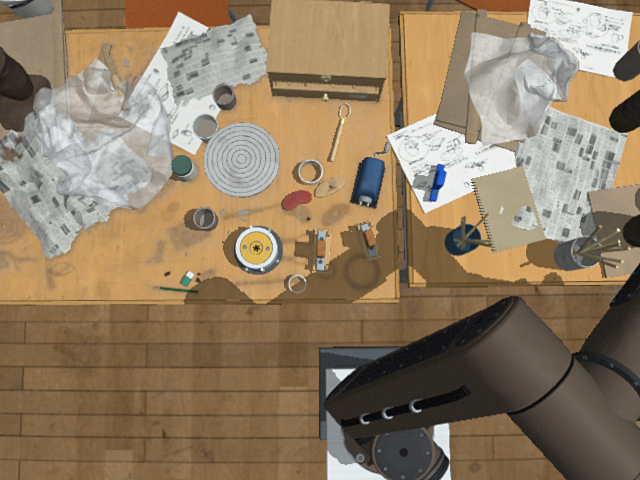

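The scene view shows the extruder head at (284,302) and two spanners on rests at (343,255) and (370,215). The blue look-alike is at (370,150). In the top view the head is at (258,249), the rests are at (321,250) and (368,240), and the blue look-alike is at (437,182).

```bash
cat > h.py <<'E'
import numpy as np,cv2
from scipy.spatial.transform import Rotation as R
from scipy.optimize import brentq
def Rc(o): return R.from_euler('xyz',o,degrees=True).as_matrix()
def undist(info,uv):
    uv=np.atleast_2d(np.asarray(uv,float)); K=info['K'] 
    k=np.array([info['k1'],0,0,0,0.])
    return cv2.undistortPoints(uv.reshape(-1,1,2),K,k).reshape(-1,2)
def pose(info,st=None):
    if 'eye' in info: return Rc(info['orientation']),np.array(info['eye'])
    T=info['tool_from_camera']; Rt=Rc(st['eef_rot'])
    return Rt@T[:3,:3], Rt@T[:3,3]+np.array(st['tcp_pos'])
def toplane(info,uv,z,st=None):
    Rm,e=pose(info,st); s=undist(info,uv)
    d=np.c_[s[:,0],-s[:,1],-np.ones(len(s))]@Rm.T
    t=(z-e[2])/d[:,2]
    return e+d*t[:,None]
def cloud(info,depth,st=None):
    Rm,e=pose(info,st); h,w=depth.shape
    g=np.stack(np.meshgrid(np.arange(w),np.arange(h)),-1).reshape(-1,2)
    s=undist(info,g); p=np.c_[s[:,0],-s[:,1],-np.ones(len(s))]*depth.reshape(-1,1)
    return (p@Rm.T+e).reshape(h,w,3)
def project(info,P,st=None):
    Rm,e=pose(info,st); c=(np.atleast_2d(P)-e)@Rm
    s=np.c_[c[:,0],-c[:,1]]/-c[:,2:3]; r2=(s**2).sum(1,keepdims=True)
    s=s*(1+info['k1']*r2); K=info['K']
    return s*[K[0,0],K[1,1]]+K[:2,2]
E
python3 - <<'E'
import sys; sys.path.insert(0,'.')
from h import *; from plant import camera_info
np.set_printoptions(precision=4,suppress=True)
im=np.load('pics/top0i.npy')[190:310,150:410]; cv2.imwrite('pics/topc.png',cv2.resize(im[:,:,::-1],None,fx=3,fy=3,interpolation=3))
im=np.load('pics/scene0i.npy')[180:340,230:430]; cv2.imwrite('pics/scenec.png',cv2.resize(im[:,:,::-1],None,fx=4,fy=3.7,interpolation=3))
i=camera_info('top'); C=cloud(i,np.load('pics/top0.npy'))
print(toplane(i,[(258,249)],.062), toplane(i,[(321,250),(368,240)],.06))
for uv in [(258,230),(321,250),(368,240),(200,250)]: print(uv,C[uv[1],uv[0]])
E
```

```text
[[0.4599 0.3331 0.062 ]] [[0.456  0.1703 0.06  ]
 [0.481  0.0483 0.06  ]]
(258, 230) [0.5096 0.3334 0.0619]
(321, 250) [0.4526 0.1704 0.0898]
(368, 240) [0.4768 0.0511 0.0914]
(200, 250) [0.4656 0.4968 0.0021]
```

View pics/topc.png

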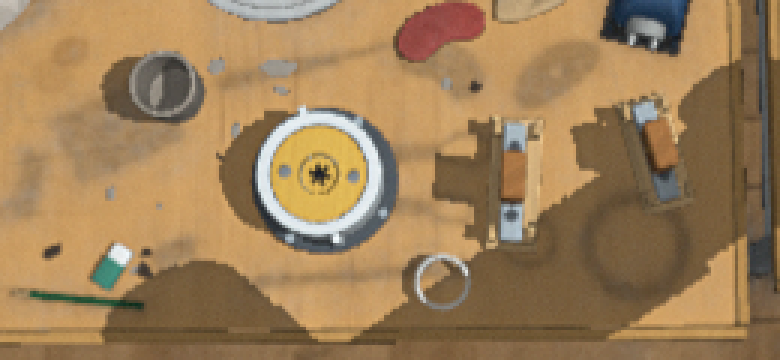

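View pics/scenec.png

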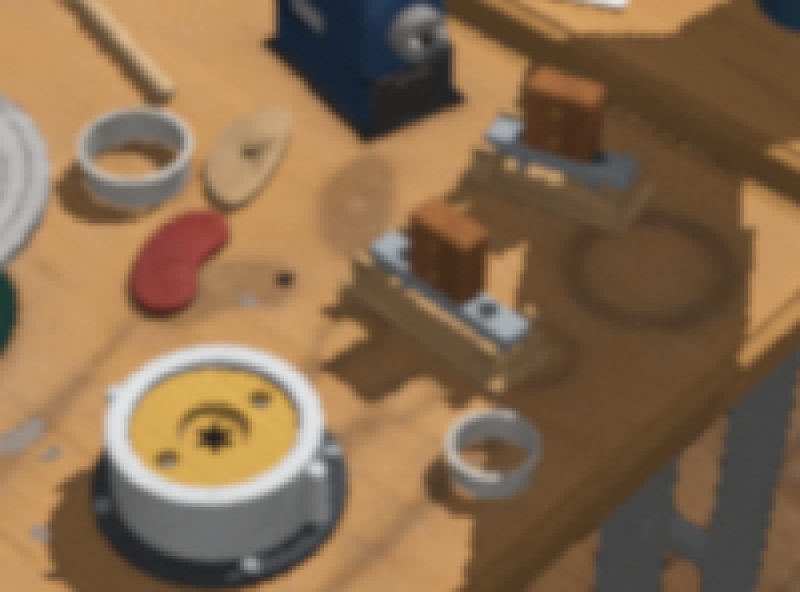

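```bash
python3 - <<'E'
from h import *; from plant import camera_info
np.set_printoptions(precision=2,suppress=True,linewidth=200)
i=camera_info('top'); C=cloud(i,np.load('pics/top0.npy')).reshape(-1,3)
i2=camera_info('scene'); C2=cloud(i2,np.load('pics/scene0.npy')).reshape(-1,3)
C=np.r_[C,C2]
xs=np.arange(.3,.85,.05); ys=np.arange(-.7,.45,.05)
print('x',xs)
for y in ys:
    print('%.2f'%y,np.array([C[(abs(C[:,0]-x-.025)<.025)&(abs(C[:,1]-y-.025)<.025)][:,2].max(initial=-.1) for x in xs]))
print(toplane(i,[(465,240),(370,180),(437,182)],.1))
E
```

```text
x [0.3  0.35 0.4  0.45 0.5  0.55 0.6  0.65 0.7  0.75 0.8 ]
-0.70 [-0.1   0.02  0.02  0.09  0.16  0.02  0.02  0.02  0.01  0.18  0.18]
-0.65 [-0.1   0.02  0.02  0.11  0.15  0.02  0.02  0.01  0.02  0.18  0.19]
-0.60 [-0.1   0.01  0.21  0.17  0.02  0.02  0.02  0.02  0.02  0.03  0.02]
-0.55 [-0.1   0.22  0.22  0.21  0.01  0.02  0.02  0.02  0.02  0.02  0.02]
-0.50 [-0.1   0.01  0.11  0.19  0.01  0.01  0.02  0.02  0.02  0.02  0.09]
-0.45 [-0.1   0.    0.01  0.02  0.02  0.02  0.02  0.02  0.02  0.08  0.09]
-0.40 [-0.1   0.01  0.01  0.02  0.02  0.02  0.02  0.02  0.02  0.07  0.09]
-0.35 [0.68 0.66 0.01 0.02 0.02 0.02 0.02 0.02 0.04 0.05 0.08]
-0.30 [0.73 0.01 0.01 0.02 0.02 0.02 0.02 0.02 0.04 0.07 0.07]
-0.25 [-0.1   0.01  0.18  0.18  0.21  0.01  0.02  0.02  0.04  0.04  0.04]
-0.20 [-0.1   0.01  0.1   0.2   0.22  0.01  0.08  0.08  0.02  0.02  0.03]
-0.15 [-0.1   0.01  0.01  0.01  0.01  0.04  0.09  0.09  0.01  0.01  0.01]
-0.10 [0.8  0.01 0.01 0.01 0.01 0.01 0.01 0.01 0.01 0.01 0.01]
-0.05 [0.01 0.01 0.01 0.01 0.01 0.01 0.01 0.11 0.12 0.01 0.01]
0.00 [0.01 0.01 0.04 0.1  0.1  0.12 0.12 0.12 0.12 0.01 0.01]
0.05 [0.01 0.01 0.04 0.1  0.09 0.11 0.12 0.12 0.01 0.01 0.01]
0.10 [0.01 0.01 0.03 0.03 0.04 0.01 0.02 0.01 0.02 0.02 0.02]
0.15 [0.01 0.01 0.09 0.1  0.04 0.01 0.03 0.03 0.03 0.01 0.01]
0.20 [0.02 0.03 0.01 0.01 0.01 0.02 0.03 0.03 0.03 0.01 0.01]
0.25 [0.01 0.03 0.07 0.07 0.01 0.01 0.12 0.13 0.13 0.01 0.01]
0.30 [0.01 0.01 0.07 0.07 0.07 0.12 0.13 0.13 0.13 0.12 0.01]
0.35 [0.01 0.01 0.07 0.08 0.07 0.13 0.13 0.13 0.13 0.12 0.01]
0.40 [0.01 0.01 0.01 0.02 0.06 0.13 0.13 0.13 0.13 0.12 0.08]
[[ 0.47 -0.19  0.1 ]
 [ 0.63  0.04  0.1 ]
 [ 0.62 -0.13  0.1 ]]
```

Request:
apply_moves --deltas '[{"ty": -0.05,"tx": 0.0},{"ty": -0.1,"tx": 0.01},{"ty": -0.12,"tx": 0.05,"tz": 0.02},{"ty": -0.12,"tx": 0.09,"tz": 0.045},{"ty": -0.12,"tx": 0.13,"tz": 0.07}]'

```text
invalid input at $.deltas[0]: expected keys tx, ty, tz, turn, gripper
```

Request:
apply_moves --deltas '[{"tx": 0.04,"tz": 0.03},{"tx": 0.08,"tz": 0.06},{"tx": 0.11,"tz": 0.1},{"tx": 0.13,"tz": 0.145},{"tx": 0.15,"tz": 0.19}]'

```text
invalid input at $.deltas[0]: expected keys tx, ty, tz, turn, gripper
```

Request:
apply_moves --deltas '[{"tx": 0,"ty": -0.05,"tz": 0,"turn": 0,"gripper": 0.0876},{"tx": 0.01,"ty": -0.1,"tz": 0,"turn": 0,"gripper": 0.0876},{"tx": 0.05,"ty": -0.12,"tz": 0.02,"turn": 0,"gripper": 0.0876},{"tx": 0.09,"ty": -0.12,"tz": 0.045,"turn": 0,"gripper": 0.0876},{"tx": 0.13,"ty": -0.12,"tz": 0.07,"turn": 0,"gripper": 0.0876}]'

```text
time_s: 0.6
tcp_pos: [0.3744, -0.492, 0.3639]
eef_rot: [-90.0, -0.0, 25.0]
contact_force: [1.0, 0.0, -0.8]
gripper_width: 0.0875
```

Request:
apply_moves --deltas '[{"tx": 0.026,"ty": 0,"tz": 0.042,"turn": 0,"gripper": 0.0876},{"tx": 0.052,"ty": 0,"tz": 0.084,"turn": 0,"gripper": 0.0876},{"tx": 0.078,"ty": 0,"tz": 0.126,"turn": 0,"gripper": 0.0876},{"tx": 0.104,"ty": 0,"tz": 0.168,"turn": 0,"gripper": 0.0876},{"tx": 0.13,"ty": 0,"tz": 0.21,"turn": 0,"gripper": 0.0876}]'

```text
time_s: 1.1
tcp_pos: [0.4022, -0.246, 0.3633]
eef_rot: [-90.0, 0.0, 25.0]
contact_force: [0.8, -0.0, 0.1]
gripper_width: 0.0876
```

Request:
apply_moves --deltas '[{"tx": 0.026,"ty": 0,"tz": 0.042,"turn": 0,"gripper": 0.0876},{"tx": 0.052,"ty": 0,"tz": 0.084,"turn": 0,"gripper": 0.0876},{"tx": 0.078,"ty": 0,"tz": 0.126,"turn": 0,"gripper": 0.0876},{"tx": 0.104,"ty": 0,"tz": 0.168,"turn": 0,"gripper": 0.0876},{"tx": 0.13,"ty": 0,"tz": 0.21,"turn": 0,"gripper": 0.0876}]'

```text
time_s: 1.6
tcp_pos: [0.431, -0.0007, 0.3637]
eef_rot: [-90.0, -0.0, 25.0]
contact_force: [0.8, -0.4, -0.6]
gripper_width: 0.0877
```

Request:
apply_moves --deltas '[{"tx": 0.026,"ty": 0.02,"tz": 0.042,"turn": 0.14,"gripper": 0.0876},{"tx": 0.052,"ty": 0.02,"tz": 0.084,"turn": 0.28,"gripper": 0.0876},{"tx": 0.078,"ty": 0.02,"tz": 0.126,"turn": 0.42,"gripper": 0.0876},{"tx": 0.104,"ty": 0.02,"tz": 0.168,"turn": 0.436,"gripper": 0.0876},{"tx": 0.104,"ty": 0.02,"tz": 0.171,"turn": 0.436,"gripper": 0.0876}]'

```text
time_s: 2.1
tcp_pos: [0.4535, 0.1999, 0.3426]
eef_rot: [-90.0, 0.1, 0.1]
contact_force: [0.3, -1.4, -1.3]
gripper_width: 0.0874
```

```bash
python3 - <<'E'
from h import *; from plant import r,capture,camera_info
import pickle
st=r.get_state(); im,d=capture('wrist'); pickle.dump((st,im,d),open('pics/w1.pkl','wb'))
cv2.imwrite('pics/w1.png',im[:,:,::-1]); print(st['tcp_pos'],st['eef_rot'])
E
```

```text
[0.45349476 0.19993378 0.34257495] [-9.00354389e+01  6.35338472e-02  1.21249272e-01]
```

View pics/w1.png

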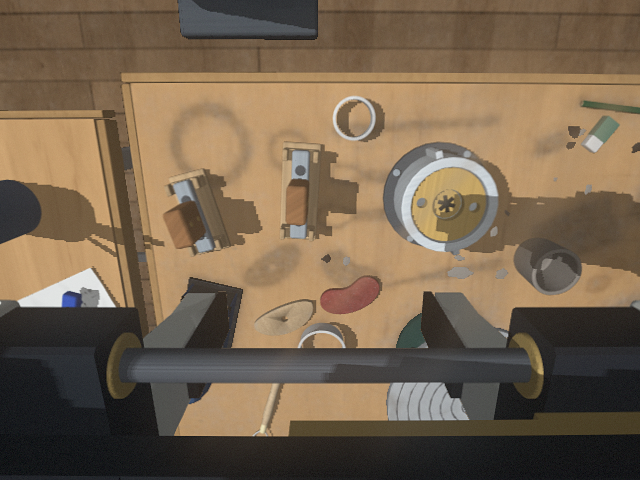

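The wrist view shows two candidates that could be the wide spanner, at (300,192) and (195,212). The blue thing at (70,300) is the look-alike. The head's ring is at (446,204), with holes near (421,203) and (474,208). I'll enlarge this and measure the bar lengths.

```bash
python3 - <<'E'
from h import *; from plant import camera_info
import pickle
st,im,d=pickle.load(open('pics/w1.pkl','rb'))
c=im[130:265,145:345]; cv2.imwrite('pics/w1a.png',cv2.resize(c[:,:,::-1],None,fx=4,fy=4,interpolation=3))
c=im[130:260,370:520]; cv2.imwrite('pics/w1b.png',cv2.resize(c[:,:,::-1],None,fx=4.5,fy=4.5,interpolation=3))
E
```

```text
(no output)
```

View pics/w1a.png

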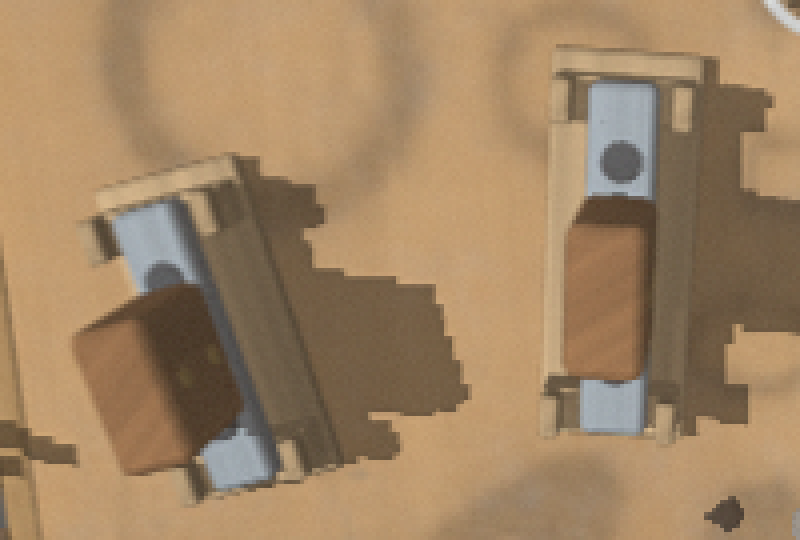

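View pics/w1b.png

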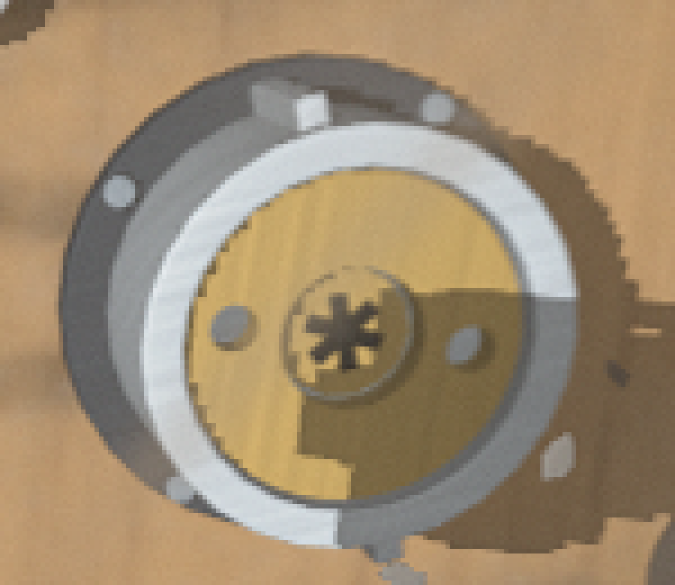

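```bash
python3 - <<'E'
from h import *; from plant import camera_info
import pickle
np.set_printoptions(precision=4,suppress=True)
st,im,d=pickle.load(open('pics/w1.pkl','rb')); i=camera_info('wrist')
C=cloud(i,d,st)
A=lambda p:np.array(p)/4+[145-.375,130-.375]
B=lambda p:np.array(p)/4.5+[370-.39,130-.39]
for nm,pts in dict(mid=[(589,82),(656,82),(581,433),(643,433)],left=[(114,215),(172,198),(213,490),(275,478)]).items():
    P=toplane(i,A(pts),.038,st)[:,:2]; a=P[:2].mean(0); b=P[2:].mean(0); v=b-a
    print(nm,P.tolist(),'len',np.hypot(*v),'centre',(a+b)/2,'ang',np.degrees(np.arctan2(v[1],v[0])))
H=toplane(i,B([(233,326),(464,344)]),.056,st)[:,:2]; v=H[0]-H[1]
print('holes',H,np.hypot(*v),H.mean(0),np.degrees(np.arctan2(v[1],v[0])))
# head rim by depth mask
m=((abs(C[...,2]-.062)<.003)).astype(np.uint8); m[:, :370]=0; m[270:]=0; m[:,520:]=0
cs,_=cv2.findContours(m,cv2.RETR_EXTERNAL,cv2.CHAIN_APPROX_NONE); c=max(cs,key=cv2.contourArea)
P=toplane(i,c[:,0],.062,st)[:,:2].astype(np.float32)
print('rim circle',cv2.minEnclosingCircle(P)); x=P
s=np.linalg.lstsq(np.c_[2*x,np.ones(len(x))],(x**2).sum(1),rcond=None)[0]; print('lsq',s[:2],np.sqrt(s[2]+s[:2]@s[:2]))
Rb=toplane(i,B([(312,108),(383,548)]),.05,st)[:,:2]; v=Rb[0]-Rb[1]; print('ribs',Rb,Rb.mean(0),np.hypot(*v),np.degrees(np.arctan2(v[1],v[0])))
for p in [(312,108),(383,548)]:
    q=B(p).round().astype(int); print(C[q[1],q[0]])
# grips
for nm,bx in dict(mid=(283,175,320,228),left=(160,195,206,250)).items():
    x0,y0,x1,y1=bx; s=C[y0:y1,x0:x1].reshape(-1,3); t=s[(s[:,2]>.083)]
    r=cv2.minAreaRect(t[:,:2].astype(np.float32)); print(nm,'grip top',r,t[:,2].mean())
E
```

```text
mid [[0.4058981226888081, 0.16395104659274254], [0.4058686519587305, 0.1826682674374649], [0.5086255253932448, 0.1591408708832268], [0.5085817709716526, 0.17770289607848452]] len 0.10283648341419135 centre [0.4572 0.1709] ang -2.7242699664570234
left [[0.44331149339257025, 0.02650557424470823], [0.4384241655060269, 0.043758266453125916], [0.5270089755311657, 0.04690407337098332], [0.5231069356637024, 0.06611696275996023]] len 0.08686208483086982 centre [0.483  0.0458] ang 14.248100908289803
holes [[0.4607 0.3087]
 [0.4651 0.3668]] 0.05820830904382306 [0.4629 0.3377] -94.30781773369515
rim circle ((0.4633139967918396, 0.33781030774116516), 0.05399080738425255)
lsq [0.4635 0.3374] 0.05301099632332244
ribs [[0.4082 0.3253]
 [0.5211 0.3542]] [0.4646 0.3398] 0.11658567577487468 -165.607105581792
[0.4081 0.3238 0.0554]
[0.519  0.3529 0.0545]
mid grip top ((0.42298421263694763, 0.177307590842247), (0.025640947744250298, 0.1143418624997139), 78.77601623535156) 0.09168463228580855
left grip top ((0.4249425530433655, 0.1089707538485527), (0.04280718415975571, 0.21069413423538208), 42.59291458129883) 0.09255750802797284
```

The middle spanner at (300,192) measures 103 mm and the left one 87 mm. The middle one is therefore the wide spanner (104 mm nominal), and the crop confirms it. To cancel calibration bias, I'll view the spanner and then the holes from the same relative tool pose.

Request:
apply_moves --deltas '[{"tx": 0.0035,"ty": 0.05,"tz": -0.015,"turn": 0.049,"gripper": 0.06},{"tx": 0.0035,"ty": 0.09,"tz": -0.029,"turn": 0.049,"gripper": 0.06},{"tx": 0.0035,"ty": 0.11,"tz": -0.029,"turn": 0.049,"gripper": 0.06},{"tx": 0.0035,"ty": 0.11,"tz": -0.029,"turn": 0.049,"gripper": 0.06}]'

```text
time_s: 2.55
tcp_pos: [0.4553, 0.1653, 0.2307]
eef_rot: [-90.2, 0.3, -2.8]
contact_force: [-0.1, 0.5, -0.0]
gripper_width: 0.0625
```

```bash
cat > w.py <<'E'
import sys,pickle
from h import *; from plant import r,capture,camera_info
n=sys.argv[1]
st=r.get_state(); im,d=capture('wrist'); pickle.dump((st,im,d),open(f'pics/{n}.pkl','wb'))
cv2.imwrite(f'pics/{n}.png',im[:,:,::-1]); print(st['time_s'],st['tcp_pos'],st['eef_rot'],st['contact_force'],st['gripper_width'])
E
python3 w.py w2
```

```text
2.55 [0.45529852 0.1652935  0.23065607] [-90.21303351   0.26898103  -2.8153082 ] [-0.07020496  0.50038703 -0.03505595] 0.06249860445952831
```

View pics/w2.png

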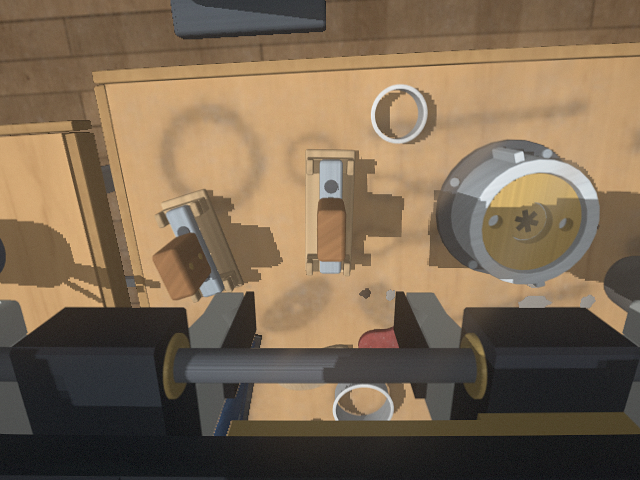

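The wide spanner is at (331,215) and the head is at (520,215). The arm hasn't settled, so I'll hold briefly and measure again.

Request:
apply_moves --deltas '[{"tx": 0,"ty": 0,"tz": 0,"turn": 0,"gripper": 0.06},{"tx": 0,"ty": 0,"tz": 0,"turn": 0,"gripper": 0.06},{"tx": 0,"ty": 0,"tz": 0,"turn": 0,"gripper": 0.06}]'

```text
time_s: 2.9
tcp_pos: [0.4576, 0.1678, 0.2348]
eef_rot: [-89.9, -0.1, -2.7]
contact_force: [-0.3, 1.1, 0.8]
gripper_width: 0.0605
```

```bash
python3 w.py w3; python3 - <<'E'
import pickle,cv2
st,im,d=pickle.load(open('pics/w3.pkl','rb'))
cv2.imwrite('pics/w3a.png',cv2.resize(im[140:285,290:370][:,:,::-1],None,fx=4,fy=4,interpolation=3))
E
```

```text
2.9 [0.45756006 0.16779724 0.23482563] [-89.91160269  -0.09702641  -2.74559969] [-0.3401527   1.10647039  0.8410002 ] 0.06045226680694548
```

View pics/w3a.png

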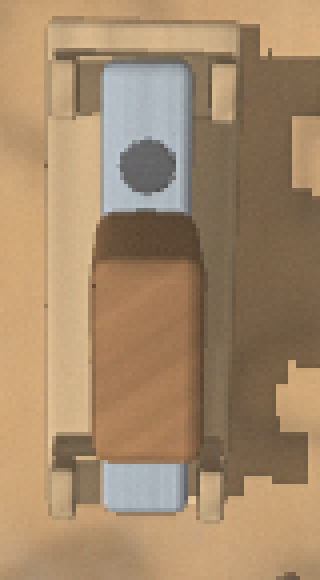

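```bash
python3 - <<'E'
from h import *; from plant import camera_info
import pickle
np.set_printoptions(precision=4,suppress=True)
st,im,d=pickle.load(open('pics/w3.pkl','rb')); i=camera_info('wrist')
A=lambda p:np.array(p)/4+[290-.375,140-.375]
def tool(P): return (P-st['tcp_pos'])@Rc(st['eef_rot'])
for nm,pts,z in [('bar',[(103,62),(192,62),(103,512),(187,512)],.038),('griptop',[(95,262),(202,262),(95,460),(198,460)],.09)]:
    P=toplane(i,A(pts),z,st); a=P[:2].mean(0); b=P[2:].mean(0); v=b-a
    print(nm,np.hypot(*v[:2]),'c',P.mean(0),np.degrees(np.arctan2(v[1],v[0])),'tool',tool(P).mean(0),'w',np.linalg.norm(P[1]-P[0]),np.linalg.norm(P[3]-P[2]))
P=toplane(i,A([(148,166)]),.038,st); print('pin mark',P,tool(P))
C=cloud(i,d,st); print('ztable',np.median(C[150:270,375:390,2]),'bar',C[170:180,328:334,2].mean(),'grip',C[215:250,320:335,2].mean())
E
```

```text
bar 0.10275449672021875 c [0.4572 0.1704 0.038 ] -2.9915486098638975 tool [-0.0008  0.1968  0.0023] w 0.018903528411756226 0.019545212326213916
griptop 0.039339023858503325 c [0.4572 0.1704 0.09  ] -3.222397185484241 tool [-0.0008  0.1448  0.0024] w 0.019991277475657043 0.02004743566139548
pin mark [[0.428  0.1722 0.038 ]] [[-0.03    0.1968  0.0027]]
ztable -0.0010235916942043788 bar 0.038119863420266006 grip 0.09159756421848743
```

Request:
apply_moves --deltas '[{"tx": -0.001,"ty": 0.045,"tz": 0.0025,"turn": 0.005,"gripper": 0.06},{"tx": -0.001,"ty": 0.09,"tz": 0.0025,"turn": 0.005,"gripper": 0.06},{"tx": -0.001,"ty": 0.13,"tz": 0.0025,"turn": 0.005,"gripper": 0.06},{"tx": -0.001,"ty": 0.155,"tz": 0.0025,"turn": 0.005,"gripper": 0.06},{"tx": -0.001,"ty": 0.17,"tz": 0.0025,"turn": 0.005,"gripper": 0.06}]'

```text
time_s: 3.45
tcp_pos: [0.4555, 0.1694, 0.0617]
eef_rot: [-90.1, 0.1, -3.0]
contact_force: [0.2, -0.0, -0.4]
gripper_width: 0.06
```

Request:
apply_moves --deltas '[{"tx": 0,"ty": 0,"tz": 0,"turn": 0,"gripper": 0.06},{"tx": 0,"ty": 0,"tz": 0,"turn": 0,"gripper": 0.06}]'

```text
time_s: 3.65
tcp_pos: [0.4566, 0.1702, 0.0641]
eef_rot: [-90.0, -0.0, -3.0]
contact_force: [0.4, 0.3, -0.2]
gripper_width: 0.06
```

```bash
python3 w.py w4
```

```text
3.65 [0.45656489 0.17021494 0.0641387 ] [-8.99979966e+01 -1.93126652e-02 -3.02230026e+00] [ 0.41158205  0.33267442 -0.24281655] 0.06000826885241568
```

View pics/w4.png

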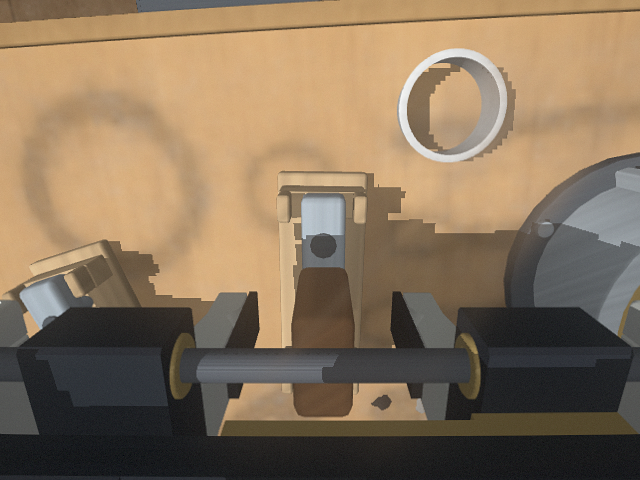

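The grip at (323,340) is centred between the jaws, and nothing else is close. I'll close the gripper.

Request:
apply_moves --deltas '[{"tx": 0,"ty": 0,"tz": 0,"turn": 0,"gripper": 0.01},{"tx": 0,"ty": 0,"tz": 0,"turn": 0,"gripper": 0.01},{"tx": 0,"ty": 0,"tz": 0,"turn": 0,"gripper": 0.01},{"tx": 0,"ty": 0,"tz": 0,"turn": 0,"gripper": 0.01},{"tx": 0,"ty": 0,"tz": 0,"turn": 0,"gripper": 0.01}]' --newtons 50

```text
time_s: 4.2
tcp_pos: [0.4562, 0.1699, 0.0637]
eef_rot: [-90.0, -0.0, -3.0]
contact_force: [0.4, -0.2, -0.2]
gripper_width: 0.0258
```

Request:
apply_moves --deltas '[{"tx": 0,"ty": 0,"tz": 0,"turn": 0,"gripper": 0.01},{"tx": 0,"ty": 0,"tz": 0,"turn": 0,"gripper": 0.01}]'

```text
time_s: 4.4
tcp_pos: [0.4562, 0.1699, 0.0636]
eef_rot: [-90.0, 0.0, -3.0]
contact_force: [-0.5, 0.6, 2.3]
gripper_width: 0.0217
```

```bash
python3 w.py w5; python3 - <<'E'
import pickle,cv2
st,im,d=pickle.load(open('pics/w5.pkl','rb'))
cv2.imwrite('pics/w5a.png',cv2.resize(im[160:300,260:390][:,:,::-1],None,fx=4,fy=4,interpolation=3))
E
```

```text
4.4 [0.45616733 0.16986732 0.06363258] [-9.00034156e+01  6.82295660e-04 -3.04534874e+00] [-0.53199798  0.56338269  2.32160694] 0.021664260777262856
```

View pics/w5a.png

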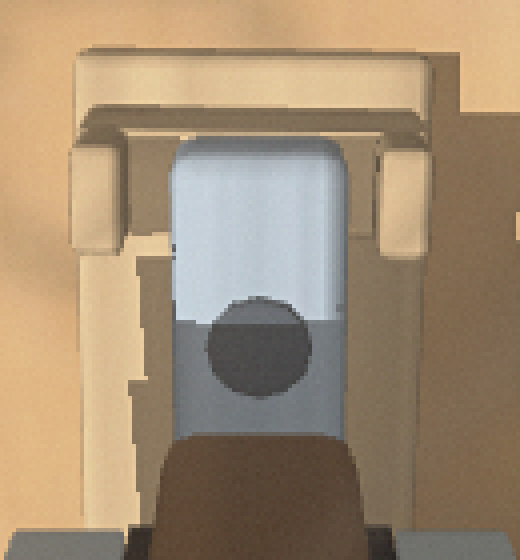

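```bash
python3 - <<'E'
from h import *; from plant import camera_info
import pickle
np.set_printoptions(precision=4,suppress=True)
st,im,d=pickle.load(open('pics/w5.pkl','rb')); i=camera_info('wrist')
A=lambda p:np.array(p)/4+[260-.375,160-.375]
def tool(P): return (P-st['tcp_pos'])@Rc(st['eef_rot'])
for z in (.038,): print(tool(toplane(i,A([(260,347),(173,300),(346,300),(260,147)]),z,st)),toplane(i,A([(260,347)]),z,st))
E
```

```text
[[-0.0281  0.0256  0.0011]
 [-0.0337  0.0256 -0.0086]
 [-0.0337  0.0256  0.0106]
 [-0.051   0.0256  0.0011]] [[0.4281 0.1724 0.038 ]]
```

Request:
apply_moves --deltas '[{"tx": 0,"ty": -0.01,"tz": 0,"turn": 0,"gripper": 0.01},{"tx": 0,"ty": -0.03,"tz": 0,"turn": 0,"gripper": 0.01},{"tx": 0,"ty": -0.07,"tz": 0,"turn": 0,"gripper": 0.01},{"tx": 0,"ty": -0.12,"tz": 0,"turn": 0,"gripper": 0.01},{"tx": 0,"ty": -0.15,"tz": 0,"turn": 0,"gripper": 0.01}]'

```text
time_s: 4.95
tcp_pos: [0.4568, 0.1701, 0.2176]
eef_rot: [-89.9, -0.2, -3.0]
contact_force: [0.7, 0.3, -1.3]
gripper_width: 0.0218
```

Request:
apply_moves --deltas '[{"tx": -0.002,"ty": 0,"tz": 0.045,"turn": 0,"gripper": 0.01},{"tx": -0.002,"ty": 0,"tz": 0.09,"turn": 0,"gripper": 0.01},{"tx": -0.002,"ty": 0,"tz": 0.13,"turn": 0,"gripper": 0.01},{"tx": -0.002,"ty": 0,"tz": 0.155,"turn": 0,"gripper": 0.01},{"tx": -0.002,"ty": 0,"tz": 0.167,"turn": 0,"gripper": 0.01}]'

```text
time_s: 5.45
tcp_pos: [0.4627, 0.3386, 0.2135]
eef_rot: [-90.0, 0.0, -3.0]
contact_force: [-0.6, -0.1, -1.9]
gripper_width: 0.0217
```

Request:
apply_moves --deltas '[{"tx": 0,"ty": 0,"tz": 0,"turn": 0,"gripper": 0.01},{"tx": 0,"ty": 0,"tz": 0,"turn": 0,"gripper": 0.01},{"tx": 0,"ty": 0,"tz": 0,"turn": 0,"gripper": 0.01},{"tx": 0,"ty": 0,"tz": 0,"turn": 0,"gripper": 0.01}]'

```text
time_s: 5.85
tcp_pos: [0.4631, 0.3357, 0.2138]
eef_rot: [-90.0, -0.0, -3.1]
contact_force: [0.4, 0.7, -1.3]
gripper_width: 0.0218
```

```bash
python3 w.py w6
```

```text
5.85 [0.46308436 0.33570881 0.21384564] [-8.99930013e+01 -2.53081063e-03 -3.10371392e+00] [ 0.41538258  0.68457136 -1.32145748] 0.021791964265735642
```

View pics/w6.png

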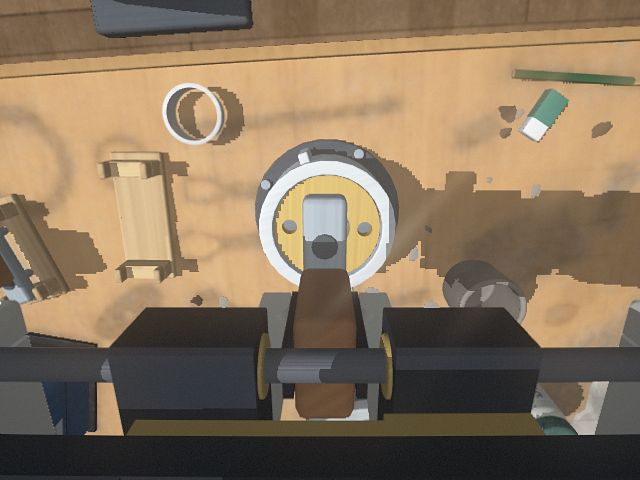

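The spanner is held over the ring, with the holes visible on either side at (289,227) and (364,229). The empty rest is at (140,215).

```bash
python3 - <<'E'
import pickle,cv2
st,im,d=pickle.load(open('pics/w6.pkl','rb'))
cv2.imwrite('pics/w6a.png',cv2.resize(im[135:295,250:405][:,:,::-1],None,fx=5,fy=3.7,interpolation=3)) if 0 else cv2.imwrite('pics/w6a.png',cv2.resize(im[140:290,250:405][:,:,::-1],None,fx=4,fy=4,interpolation=3))
cv2.imwrite('pics/w6b.png',cv2.resize(im[140:290,90:190][:,:,::-1],None,fx=4,fy=4,interpolation=3))
E
```

```text
(no output)
```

View pics/w6a.png

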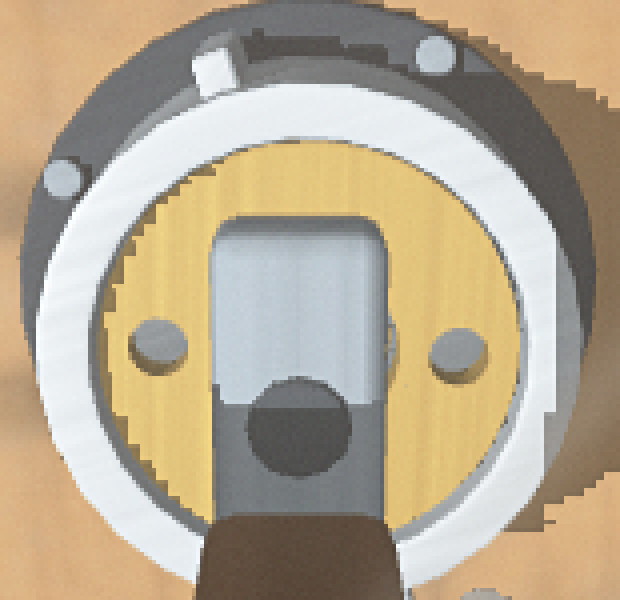

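View pics/w6b.png

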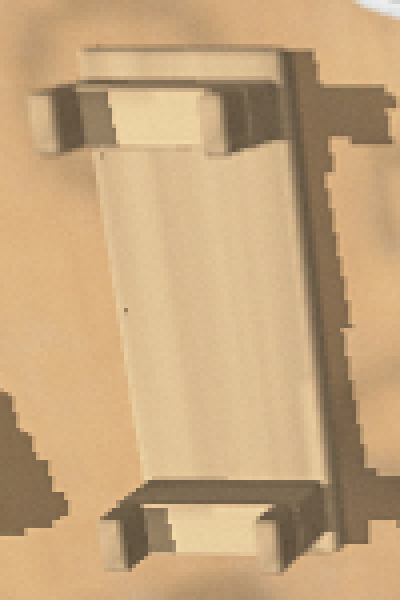

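```bash
python3 - <<'E'
from h import *; from plant import camera_info
import pickle
np.set_printoptions(precision=4,suppress=True)
st,im,d=pickle.load(open('pics/w6.pkl','rb')); i=camera_info('wrist')
A=lambda p:np.array(p)/4+[250-.375,140-.375]
B=lambda p:np.array(p)/4+[90-.375,140-.375]
def tool(P): return (P-st['tcp_pos'])@Rc(st['eef_rot'])
H=toplane(i,A([(158,347),(458.5,355.5)]),.056,st); v=H[0]-H[1]
print('holes',H,np.linalg.norm(v),np.degrees(np.arctan2(v[1],v[0])),'tool c',tool(H).mean(0))
bz=st['tcp_pos'][2]-.0256
S=tool(toplane(i,A([(299,427),(212,300),(385,300),(300,219)]),bz,st)); print('mark/edges/end',S)
C=cloud(i,d,st)
m=(abs(C[...,2]-.062)<.003).astype(np.uint8); m[:,:250]=0;m[:,405:]=0;m[:140]=0;m[285:]=0
cs,_=cv2.findContours(m,cv2.RETR_EXTERNAL,cv2.CHAIN_APPROX_NONE); c=max(cs,key=cv2.contourArea)[:,0]; c=c[c[:,1]<260]
P=toplane(i,c,.062,st)[:,:2]
s=np.linalg.lstsq(np.c_[2*P,np.ones(len(P))],(P**2).sum(1),rcond=None)[0]; cc=np.array([*s[:2],.062]);print('rim',s[:2],np.sqrt(s[2]+s[:2]@s[:2]),'tool',tool(cc))
rb=toplane(i,A([(214,70)]),.055,st)[0]; w=rb-cc; print('rib',rb,np.hypot(*w[:2]),np.degrees(np.arctan2(w[1],w[0])))
# rest: lips z .034 centres
L=toplane(i,B([(45,122),(214,122),(116,542),(271,540)]),.034,st); print('lips',L,L.mean(0)); v=L[2:].mean(0)-L[:2].mean(0); print(np.degrees(np.arctan2(v[1],v[0])))
E
```

```text
holes [[0.4613 0.3085 0.056 ]
 [0.4663 0.3681 0.056 ]] 0.05981740203901283 -94.78586143447048 tool c [0.0006 0.1578 0.0026]
mark/edges/end [[-0.0282  0.0256  0.0009]
 [-0.0429  0.0256 -0.0086]
 [-0.0429  0.0256  0.0104]
 [-0.0518  0.0256  0.0011]]
rim [0.4617 0.3384] 0.047938455459550285 tool [-0.0015  0.1518  0.0026]
rib [0.408  0.3234 0.055 ] 0.055703241779934055 -164.36231745880977
lips [[0.4112 0.1555 0.034 ]
 [0.4132 0.1905 0.034 ]
 [0.5042 0.15   0.034 ]
 [0.5056 0.185  0.034 ]] [0.4585 0.1702 0.034 ]
-3.4055950778624062
```

The holes lie on a line at 85.2° (mod 180), 59.8 mm apart. The rib is at about 15.6° and the rest at about -3.2°. I'll rise and turn the spanner anticlockwise to the hole line, then look at the near hole again.

Request:
apply_moves --deltas '[{"tx": 0,"ty": -0.02,"tz": 0,"turn": -0.149,"gripper": 0.01},{"tx": 0,"ty": -0.04,"tz": 0,"turn": -0.298,"gripper": 0.01},{"tx": 0,"ty": -0.06,"tz": 0,"turn": -0.447,"gripper": 0.01},{"tx": 0,"ty": -0.08,"tz": 0,"turn": -0.596,"gripper": 0.01},{"tx": 0,"ty": -0.085,"tz": 0,"turn": -0.745,"gripper": 0.01}]'

```text
time_s: 6.4
tcp_pos: [0.4639, 0.3368, 0.3015]
eef_rot: [-90.0, -0.2, 40.0]
contact_force: [-0.2, 0.6, -1.4]
gripper_width: 0.022
```

Request:
apply_moves --deltas '[{"tx": 0,"ty": 0,"tz": 0,"turn": -0.149,"gripper": 0.01},{"tx": 0,"ty": 0,"tz": 0,"turn": -0.298,"gripper": 0.01},{"tx": 0,"ty": 0,"tz": 0,"turn": -0.447,"gripper": 0.01},{"tx": 0,"ty": 0,"tz": 0,"turn": -0.596,"gripper": 0.01},{"tx": 0,"ty": 0,"tz": 0,"turn": -0.745,"gripper": 0.01}]'

```text
time_s: 6.9
tcp_pos: [0.4631, 0.3361, 0.2987]
eef_rot: [-90.0, -0.0, 82.6]
contact_force: [-0.6, 0.5, -2.2]
gripper_width: 0.0218
```

Request:
apply_moves --deltas '[{"tx": 0,"ty": 0,"tz": 0,"turn": -0.04,"gripper": 0.01},{"tx": 0,"ty": 0,"tz": 0,"turn": -0.05,"gripper": 0.01},{"tx": 0,"ty": 0,"tz": 0,"turn": -0.05,"gripper": 0.01},{"tx": 0,"ty": 0,"tz": 0,"turn": -0.05,"gripper": 0.01},{"tx": 0,"ty": 0,"tz": 0,"turn": -0.05,"gripper": 0.01}]'

```text
time_s: 7.4
tcp_pos: [0.4631, 0.3366, 0.2986]
eef_rot: [-90.0, -0.0, 85.1]
contact_force: [0.6, -0.4, -2.0]
gripper_width: 0.0216
```

```bash
python3 w.py w7; python3 - <<'E'
import pickle,cv2
st,im,d=pickle.load(open('pics/w7.pkl','rb'))
cv2.imwrite('pics/w7a.png',cv2.resize(im[140:290,250:405][:,:,::-1],None,fx=4,fy=4,interpolation=3))
E
```

```text
7.4 [0.46306702 0.33661972 0.29859298] [-9.00007117e+01 -3.85676334e-03  8.51336851e+01] [ 0.62742458 -0.37808472 -1.990004  ] 0.02163224512572272
```

View pics/w7a.png

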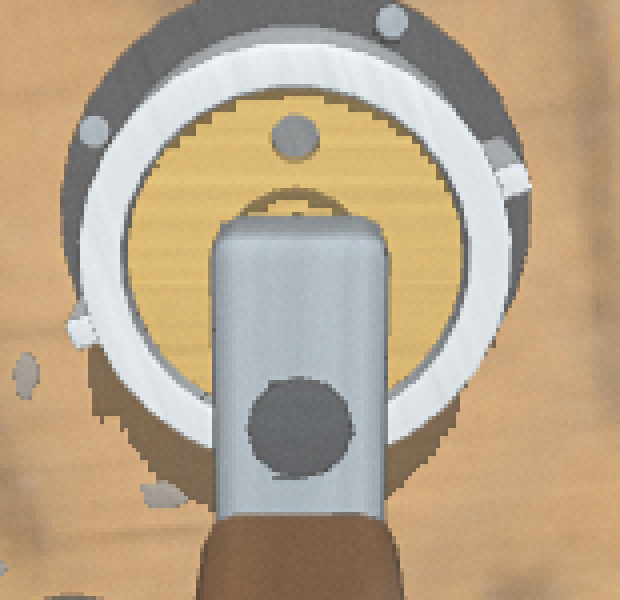

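```bash
python3 - <<'E'
from h import *; from plant import camera_info
import pickle
np.set_printoptions(precision=4,suppress=True)
i=camera_info('wrist')
A=lambda p:np.array(p)/4+[250-.375,140-.375]
def circ(P):
    s=np.linalg.lstsq(np.c_[2*P,np.ones(len(P))],(P**2).sum(1),rcond=None)[0]; return s[:2],np.sqrt(s[2]+s[:2]@s[:2])
for n in ('w6','w7'):
    st,im,d=pickle.load(open(f'pics/{n}.pkl','rb'))
    tool=lambda P:(P-st['tcp_pos'])@Rc(st['eef_rot'])
    # white rim outer edge points: by depth-step mask
    C=cloud(i,d,st); hsv=cv2.cvtColor(im,cv2.COLOR_RGB2HSV)
    # ring top: yellow pixels
    m=((hsv[...,0]>18)&(hsv[...,0]<30)&(hsv[...,1]>100)&(abs(C[...,2]-.056)<.006)).astype(np.uint8); m[:,:250]=0;m[:,405:]=0
    cs,_=cv2.findContours(m,cv2.RETR_EXTERNAL,cv2.CHAIN_APPROX_NONE)
    h=cv2.convexHull(np.concatenate([c for c in cs if len(c)>20]))[:,0]
    P=toplane(i,h,.056,st)[:,:2]; 
    for k in range(4):
        c,rr=circ(P); e=abs(np.hypot(*(P-c).T)-rr); P=P[e<max(.001,1.5*np.median(e))]
    print(n,'ring circle world',c,rr,len(P),'tool',tool(np.array([*c,.056])))
    if n=='w7':
        Hn=toplane(i,A([(296,138)]),.056,st); print('near hole',Hn,tool(Hn))
        bz=st['tcp_pos'][2]-.0256
        print('mark etc',tool(toplane(i,A([(300,428),(214,350),(385,350),(300,219)]),bz,st)))
        rb=toplane(i,A([(512,178),(82,330)]),.055,st); v=rb[0]-rb[1]; print('ribs',rb,rb.mean(0),tool(rb).mean(0),np.linalg.norm(v),np.degrees(np.arctan2(v[1],v[0])))
E
```

```text
w6 ring circle world [0.4649 0.3377] 0.0416269719126633 38 tool [0.0017 0.1578 0.002 ]
w7 ring circle world [0.4642 0.338 ] 0.04159663585110327 34 tool [ 0.0015  0.2426 -0.001 ]
near hole [[0.4613 0.3082 0.056 ]] [[-0.0285  0.2426 -0.0007]]
mark etc [[-0.0268  0.0256  0.0003]
 [-0.036   0.0256 -0.0093]
 [-0.036   0.0256  0.0097]
 [-0.0506  0.0256  0.0003]]
ribs [[0.4089 0.3227 0.055 ]
 [0.5199 0.3523 0.055 ]] [0.4644 0.3375 0.055 ] [ 0.001   0.2436 -0.0013] 0.11482966270049634 -165.07508381060887
```

```bash
python3 - <<'E'
from h import *; from plant import camera_info
import pickle
np.set_printoptions(precision=5,suppress=True)
i=camera_info('wrist')
print(i['tool_from_camera'])
A=lambda p:np.array(p)/4+[250-.375,140-.375]
for n in ('w5','w6','w7'):
    st,im,d=pickle.load(open(f'pics/{n}.pkl','rb'))
    tool=lambda P:(P-st['tcp_pos'])@Rc(st['eef_rot'])
    print(n,tool(toplane(i,A([(300,428)]),st['tcp_pos'][2]-.0256,st)), Rc(st['eef_rot']))
E
```

```text
[[ 0.00018 -0.95145 -0.30781 -0.08298]
 [-0.00007  0.30781 -0.95145 -0.14062]
 [ 1.       0.00019 -0.00002  0.00022]
 [ 0.       0.       0.       1.     ]]
w5 [[-0.02684  0.0256   0.00025]] [[ 0.99859 -0.00002  0.05313]
 [-0.05313 -0.00006  0.99859]
 [-0.00001 -1.      -0.00006]]
w6 [[-0.02684  0.0256   0.00025]] [[ 0.99853  0.00005  0.05414]
 [-0.05414  0.00012  0.99853]
 [ 0.00004 -1.       0.00012]]
w7 [[-0.02684  0.0256   0.00025]] [[ 0.08483  0.00002 -0.9964 ]
 [ 0.9964   0.00007  0.08483]
 [ 0.00007 -1.      -0.00001]]
```

```bash
python3 - <<'E'
from plant import camera_info,r
for k in range(3):
    print(camera_info('wrist')['tool_from_camera'][:3,3],camera_info('top')['eye'],camera_info('scene')['eye'], r.get_state()['tcp_pos'])
E
python3 - <<'E'
from plant import camera_info,r
print(camera_info('wrist')['tool_from_camera'][:3,3],camera_info('top')['eye'],camera_info('scene')['eye'], r.get_state()['tcp_pos'])
E
```

```text
[-0.08298031 -0.14061781  0.00021567] [0.28764704 0.17521546 1.50968925] [-0.10500331  0.82378325  1.00565147] [0.46304996 0.33666738 0.29857763]
[-0.08298031 -0.14061781  0.00021567] [0.28764704 0.17521546 1.50968925] [-0.10500331  0.82378325  1.00565147] [0.46304996 0.33666738 0.29857763]
[-0.08298031 -0.14061781  0.00021567] [0.28764704 0.17521546 1.50968925] [-0.10500331  0.82378325  1.00565147] [0.46304996 0.33666738 0.29857763]
[-0.08298031 -0.14061781  0.00021567] [0.28764704 0.17521546 1.50968925] [-0.10500331  0.82378325  1.00565147] [0.46304996 0.33666738 0.29857763]
```

In the same image the pin mark sits 1.7 mm too far along tool x and 1.2 mm too far along tool z from the hole. I'll correct that and descend to just above the rim.

Request:
apply_moves --deltas '[{"tx": -0.0017,"ty": 0.045,"tz": -0.0012,"turn": 0,"gripper": 0.01},{"tx": -0.0017,"ty": 0.09,"tz": -0.0012,"turn": 0,"gripper": 0.01},{"tx": -0.0017,"ty": 0.13,"tz": -0.0012,"turn": 0,"gripper": 0.01},{"tx": -0.0017,"ty": 0.155,"tz": -0.0012,"turn": 0,"gripper": 0.01},{"tx": -0.0017,"ty": 0.17,"tz": -0.0012,"turn": 0,"gripper": 0.01}]'

```text
time_s: 7.95
tcp_pos: [0.4633, 0.3339, 0.1259]
eef_rot: [-89.9, 0.2, 85.2]
contact_force: [0.3, 0.0, -2.3]
gripper_width: 0.0218
```

Request:
apply_moves --deltas '[{"tx": 0,"ty": 0,"tz": 0,"turn": 0,"gripper": 0.01},{"tx": 0,"ty": 0,"tz": 0,"turn": 0,"gripper": 0.01},{"tx": 0,"ty": 0,"tz": 0,"turn": 0,"gripper": 0.01}]'

```text
time_s: 8.25
tcp_pos: [0.4647, 0.3356, 0.1299]
eef_rot: [-90.1, -0.1, 85.2]
contact_force: [0.4, -0.6, -1.6]
gripper_width: 0.0218
```

```bash
python3 w.py w8
```

```text
8.25 [0.46468768 0.3356349  0.12987782] [-90.07342684  -0.09270616  85.1970613 ] [ 0.38821895 -0.63740468 -1.59766191] 0.021802621597065374
```

View pics/w8.png

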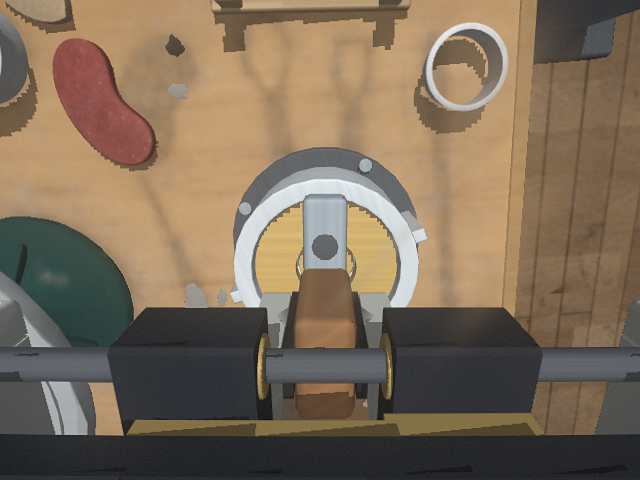

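Request:
apply_moves --deltas '[{"tx": 0,"ty": 0.006,"tz": 0,"turn": 0,"gripper": 0.01},{"tx": 0,"ty": 0.011,"tz": 0,"turn": 0,"gripper": 0.01},{"tx": 0,"ty": 0.014,"tz": 0,"turn": 0,"gripper": 0.01},{"tx": 0,"ty": 0.017,"tz": 0,"turn": 0,"gripper": 0.01},{"tx": 0,"ty": 0.019,"tz": 0,"turn": 0,"gripper": 0.01}]'

```text
time_s: 8.8
tcp_pos: [0.464, 0.3348, 0.1092]
eef_rot: [-90.0, 0.0, 85.2]
contact_force: [-0.6, 0.2, -2.0]
gripper_width: 0.0218
```

Request:
apply_moves --deltas '[{"tx": 0,"ty": 0.001,"tz": 0,"turn": 0,"gripper": 0.01},{"tx": 0,"ty": 0.002,"tz": 0,"turn": 0,"gripper": 0.01},{"tx": 0,"ty": 0.003,"tz": 0,"turn": 0,"gripper": 0.01}]'

```text
time_s: 9.1
tcp_pos: [0.4642, 0.335, 0.1066]
eef_rot: [-90.0, -0.0, 85.2]
contact_force: [0.6, -1.0, -1.7]
gripper_width: 0.0219
```

No contact force with the pin ends already about 4 mm below the ring's face, so the pins are entering the holes.

Request:
apply_moves --deltas '[{"tx": 0,"ty": 0.001,"tz": 0,"turn": 0,"gripper": 0.01},{"tx": 0,"ty": 0.002,"tz": 0,"turn": 0,"gripper": 0.01},{"tx": 0,"ty": 0.003,"tz": 0,"turn": 0,"gripper": 0.01},{"tx": 0,"ty": 0.0035,"tz": 0,"turn": 0,"gripper": 0.01}]'

```text
time_s: 9.5
tcp_pos: [0.4641, 0.3349, 0.103]
eef_rot: [-90.0, 0.0, 85.2]
contact_force: [-0.7, -0.5, -1.7]
gripper_width: 0.0218
```

```bash
python3 w.py w9; python3 - <<'E'
import pickle,cv2
st,im,d=pickle.load(open('pics/w9.pkl','rb'))
cv2.imwrite('pics/w9a.png',cv2.resize(im[160:340,220:430][:,:,::-1],None,fx=3,fy=3,interpolation=3))
E
```

```text
9.5 [0.46406671 0.33491031 0.10296573] [-8.99961687e+01  1.64346433e-03  8.51824280e+01] [-0.74690566 -0.4637555  -1.70060203] 0.021759520850473075
```

View pics/w9a.png

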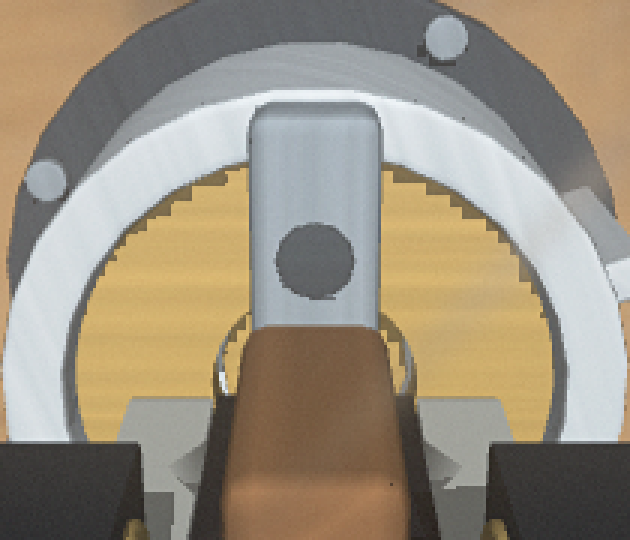

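The bar is just above the rim with both pins in the holes. I'll now turn clockwise about the spanner's centre, which sits about 2.5 mm along tool x.

Request:
apply_moves --deltas '[{"tx": 0,"ty": 0.0005,"tz": 0.0002,"turn": 0.08,"gripper": 0.01},{"tx": 0,"ty": 0.0005,"tz": 0.0004,"turn": 0.16,"gripper": 0.01},{"tx": 0.0001,"ty": 0.0005,"tz": 0.0006,"turn": 0.24,"gripper": 0.01},{"tx": 0.0001,"ty": 0.0005,"tz": 0.0008,"turn": 0.32,"gripper": 0.01},{"tx": 0.0002,"ty": 0.0005,"tz": 0.001,"turn": 0.4,"gripper": 0.01}]' --newtons 60

```text
time_s: 10.05
tcp_pos: [0.4632, 0.3353, 0.1027]
eef_rot: [-90.0, -0.0, 62.1]
contact_force: [-0.0, -0.7, -2.2]
gripper_width: 0.0216
```

```bash
python3 w.py w10; python3 -c "
from plant import r; print(r.get_state()['moment'])
import pickle,cv2
st,im,d=pickle.load(open('pics/w10.pkl','rb'))
cv2.imwrite('pics/w10a.png',cv2.resize(im[160:340,220:430][:,:,::-1],None,fx=3,fy=3,interpolation=3))"
```

```text
10.05 [0.46318414 0.33529416 0.10265412] [-9.00100677e+01 -7.30267149e-03  6.21076858e+01] [-0.04276381 -0.74989363 -2.16948124] 0.021576970524150692
[ 0.00420949 -0.03726964  0.09282033]
```

View pics/w10a.png

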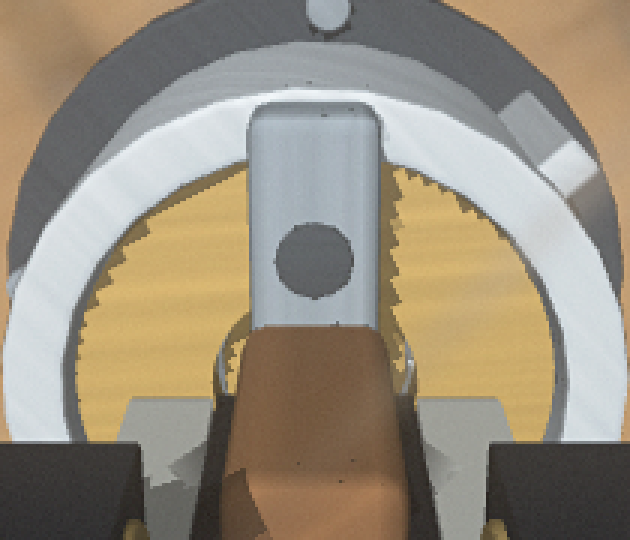

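Request:
apply_moves --deltas '[{"tx": 0,"ty": 0,"tz": 0.0002,"turn": 0.08,"gripper": 0.01},{"tx": 0,"ty": 0,"tz": 0.0004,"turn": 0.16,"gripper": 0.01},{"tx": 0.0001,"ty": 0,"tz": 0.0006,"turn": 0.24,"gripper": 0.01},{"tx": 0.0001,"ty": 0,"tz": 0.0008,"turn": 0.32,"gripper": 0.01},{"tx": 0.0002,"ty": 0,"tz": 0.001,"turn": 0.4,"gripper": 0.01}]'

```text
time_s: 10.6
tcp_pos: [0.4624, 0.3359, 0.1026]
eef_rot: [-90.0, -0.0, 39.3]
contact_force: [0.3, 0.7, -1.9]
gripper_width: 0.0212
```

```bash
python3 -c "
from plant import r; print(r.get_state()['moment'],r.get_state()['joints'])"
```

```text
[-0.04457809 -0.03082517  0.1174717 ] [ 5.56098820e+01  1.84106668e+01 -2.28864294e+01  1.03055766e-02
 -4.86950767e+01 -1.06336058e+02]
```

Request:
apply_moves --deltas '[{"tx": 0,"ty": 0,"tz": 0.0002,"turn": 0.07,"gripper": 0.01},{"tx": 0,"ty": 0,"tz": 0.0004,"turn": 0.14,"gripper": 0.01},{"tx": 0.0001,"ty": 0,"tz": 0.0005,"turn": 0.21,"gripper": 0.01},{"tx": 0.0001,"ty": 0,"tz": 0.0007,"turn": 0.27,"gripper": 0.01},{"tx": 0.0001,"ty": 0,"tz": 0.0008,"turn": 0.33,"gripper": 0.01}]'

```text
time_s: 11.1
tcp_pos: [0.462, 0.3367, 0.1026]
eef_rot: [-90.0, -0.0, 20.4]
contact_force: [0.3, 0.2, -1.9]
gripper_width: 0.0217
```

```bash
python3 w.py w11; python3 -c "
from plant import r; print(r.get_state()['moment'])
import pickle,cv2
st,im,d=pickle.load(open('pics/w11.pkl','rb'))
cv2.imwrite('pics/w11a.png',cv2.resize(im[160:340,220:430][:,:,::-1],None,fx=3,fy=3,interpolation=3))"
```

```text
11.1 [0.46197925 0.33666656 0.10264945] [-8.99971213e+01 -1.61085927e-02  2.04250008e+01] [ 0.26467421  0.17356406 -1.92446378] 0.021669486040628936
[ 0.05395445 -0.10730228  0.05657746]
```

View pics/w11a.png

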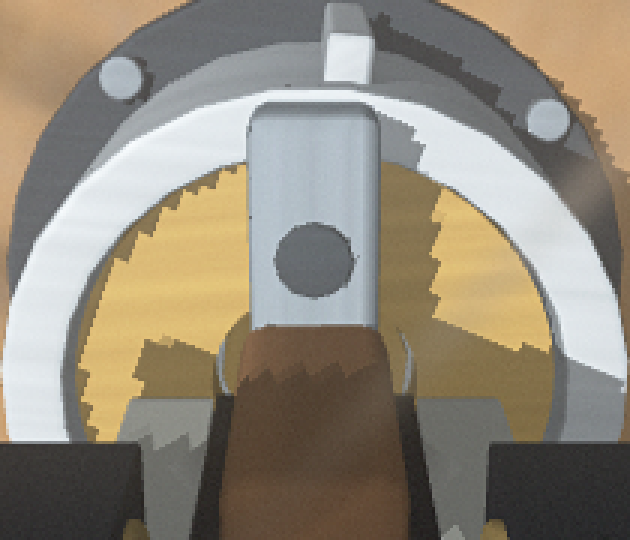

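The bar is still about 5° short of the rib. I'll continue in small steps and watch the moment.

Request:
apply_moves --deltas '[{"tx": 0,"ty": 0,"tz": 0.0001,"turn": 0.03,"gripper": 0.01},{"tx": 0,"ty": 0,"tz": 0.0002,"turn": 0.06,"gripper": 0.01},{"tx": 0,"ty": 0,"tz": 0.0002,"turn": 0.09,"gripper": 0.01},{"tx": 0,"ty": 0,"tz": 0.0003,"turn": 0.12,"gripper": 0.01}]'

```text
time_s: 11.55
tcp_pos: [0.4619, 0.3369, 0.1027]
eef_rot: [-90.0, -0.0, 13.6]
contact_force: [0.2, -0.0, -2.4]
gripper_width: 0.0214
```

```bash
python3 -c "
from plant import r; s=r.get_state();print(s['moment'],s['eef_rot'])"
```

```text
[ 0.02099715 -0.13975318  0.20847794] [-8.99920835e+01 -1.58560082e-02  1.35779641e+01]
```

Request:
apply_moves --deltas '[{"tx": 0,"ty": 0,"tz": 0.0001,"turn": 0.02,"gripper": 0.01},{"tx": 0,"ty": 0,"tz": 0.0001,"turn": 0.04,"gripper": 0.01},{"tx": 0,"ty": 0,"tz": 0.0001,"turn": 0.05,"gripper": 0.01}]'

```text
time_s: 11.85
tcp_pos: [0.4619, 0.3371, 0.1026]
eef_rot: [-90.0, -0.0, 10.7]
contact_force: [0.1, 0.5, -1.6]
gripper_width: 0.0219
```

```bash
python3 -c "
from plant import r; s=r.get_state();print(s['moment'],s['eef_rot'])"
```

```text
[ 0.16503416 -0.23739805  0.20805336] [-8.99875936e+01 -1.62157094e-02  1.06825825e+01]
```

Request:
apply_moves --deltas '[{"tx": 0,"ty": 0,"tz": 0.0001,"turn": 0.02,"gripper": 0.01},{"tx": 0,"ty": 0,"tz": 0.0001,"turn": 0.04,"gripper": 0.01}]'

```text
time_s: 12.05
tcp_pos: [0.4619, 0.3371, 0.1026]
eef_rot: [-90.0, -0.0, 8.4]
contact_force: [1.1, 1.0, -0.8]
gripper_width: 0.0218
```

```bash
python3 w.py w12; python3 -c "
from plant import r; s=r.get_state();print(s['moment'],s['eef_rot'])
import pickle,cv2
st,im,d=pickle.load(open('pics/w12.pkl','rb'))
cv2.imwrite('pics/w12a.png',cv2.resize(im[160:340,220:430][:,:,::-1],None,fx=3,fy=3,interpolation=3))"
```

```text
12.05 [0.46187377 0.33712877 0.10264526] [-9.00136291e+01 -2.07258719e-02  8.42791951e+00] [ 1.14413416  0.99107772 -0.84826441] 0.021807752220752707
[ 0.10090282 -0.24390747  1.47034819] [-9.00147169e+01 -2.27651227e-02  8.37325726e+00]
```

View pics/w12a.png

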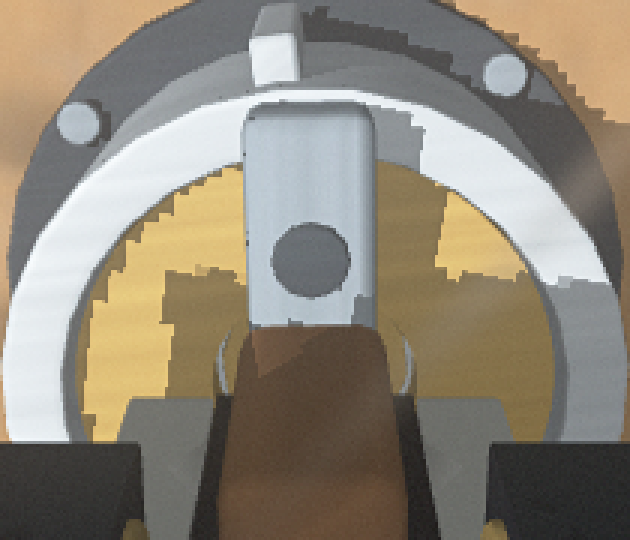

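The moment jumped from 0.21 to 1.47 N m, so the ring is against its hard stop. The bar now stands past the rib by the pins' play. I'll back off to unload the pins, then check before lifting.

Request:
apply_moves --deltas '[{"tx": 0,"ty": 0,"tz": -0.0001,"turn": -0.04,"gripper": 0.01},{"tx": 0,"ty": 0,"tz": -0.0002,"turn": -0.08,"gripper": 0.01},{"tx": 0,"ty": 0,"tz": -0.0002,"turn": -0.1,"gripper": 0.01},{"tx": 0,"ty": 0,"tz": -0.0002,"turn": -0.1,"gripper": 0.01}]'

```text
time_s: 12.5
tcp_pos: [0.4616, 0.3366, 0.1024]
eef_rot: [-90.0, 0.0, 14.1]
contact_force: [0.1, -0.7, -2.1]
gripper_width: 0.0217
```

```bash
python3 -c "
from plant import r; s=r.get_state();print(s['moment'],s['eef_rot'])"
```

```text
[-0.01686841 -0.0179173  -0.0385958 ] [-9.00042493e+01  2.64532554e-02  1.40891011e+01]
```

Unloaded. Now I'll lift straight up and check the hole line against the ribs.

Request:
apply_moves --deltas '[{"tx": 0,"ty": -0.006,"tz": 0,"turn": 0,"gripper": 0.01},{"tx": 0,"ty": -0.02,"tz": 0,"turn": 0,"gripper": 0.01},{"tx": 0,"ty": -0.05,"tz": 0,"turn": 0,"gripper": 0.01},{"tx": 0,"ty": -0.09,"tz": 0,"turn": 0,"gripper": 0.01},{"tx": 0,"ty": -0.12,"tz": 0,"turn": 0,"gripper": 0.01}]'

```text
time_s: 13.0
tcp_pos: [0.4621, 0.337, 0.2253]
eef_rot: [-90.0, -0.1, 14.1]
contact_force: [0.8, 0.9, -1.4]
gripper_width: 0.0221
```

Request:
apply_moves --deltas '[{"tx": 0,"ty": -0.04,"tz": 0,"turn": 0,"gripper": 0.01},{"tx": 0,"ty": -0.075,"tz": 0,"turn": 0,"gripper": 0.01},{"tx": 0,"ty": -0.08,"tz": 0,"turn": 0,"gripper": 0.01},{"tx": 0,"ty": -0.08,"tz": 0,"turn": 0,"gripper": 0.01}]'

```text
time_s: 13.4
tcp_pos: [0.4619, 0.3371, 0.3041]
eef_rot: [-89.9, -0.1, 14.1]
contact_force: [-0.2, -0.4, -2.4]
gripper_width: 0.022
```

```bash
python3 w.py w13; python3 -c "
import pickle,cv2
st,im,d=pickle.load(open('pics/w13.pkl','rb'))
cv2.imwrite('pics/w13a.png',cv2.resize(im[140:290,250:405][:,:,::-1],None,fx=4,fy=4,interpolation=3))"
```

```text
13.4 [0.46190238 0.33706976 0.30407701] [-89.88025268  -0.11721735  14.09664853] [-0.23659233 -0.44394639 -2.40494802] 0.022015394460874707
```

View pics/w13a.png

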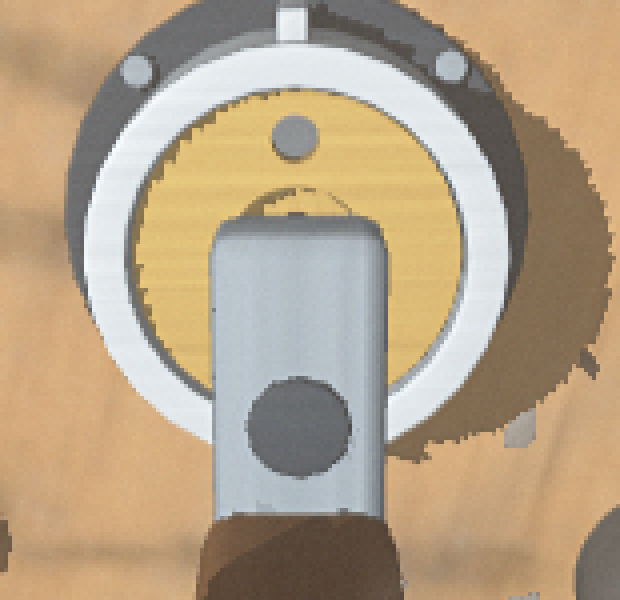

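The near hole at (295,138) lines up with the rib at (292,25), so the ring is home. The mark at (299,427) hasn't shifted in the jaws. I'll go back over the rest.

Request:
apply_moves --deltas '[{"tx": -0.012,"ty": 0.01,"tz": -0.042,"turn": 0.1,"gripper": 0.01},{"tx": -0.024,"ty": 0.02,"tz": -0.084,"turn": 0.2,"gripper": 0.01},{"tx": -0.036,"ty": 0.04,"tz": -0.125,"turn": 0.299,"gripper": 0.01},{"tx": -0.0463,"ty": 0.06,"tz": -0.155,"turn": 0.299,"gripper": 0.01},{"tx": -0.0463,"ty": 0.09,"tz": -0.161,"turn": 0.299,"gripper": 0.01}]'

```text
time_s: 13.95
tcp_pos: [0.4551, 0.1662, 0.2115]
eef_rot: [-90.0, 0.0, -3.1]
contact_force: [0.8, 0.7, -2.2]
gripper_width: 0.0218
```

Request:
apply_moves --deltas '[{"tx": 0,"ty": 0.04,"tz": 0,"turn": 0,"gripper": 0.01},{"tx": 0,"ty": 0.075,"tz": 0,"turn": 0,"gripper": 0.01},{"tx": 0,"ty": 0.09,"tz": 0,"turn": 0,"gripper": 0.01},{"tx": 0,"ty": 0.09,"tz": 0,"turn": 0,"gripper": 0.01},{"tx": 0,"ty": 0.09,"tz": 0,"turn": 0,"gripper": 0.01}]'

```text
time_s: 14.45
tcp_pos: [0.4559, 0.169, 0.1221]
eef_rot: [-90.1, 0.1, -3.0]
contact_force: [-0.4, 0.2, -1.8]
gripper_width: 0.0217
```

```bash
python3 w.py w14
```

```text
14.45 [0.45592311 0.1690273  0.12208945] [-9.00916179e+01  7.10127923e-02 -2.98946520e+00] [-0.42029556  0.24373936 -1.76171092] 0.021704936808713222
```

View pics/w14.png

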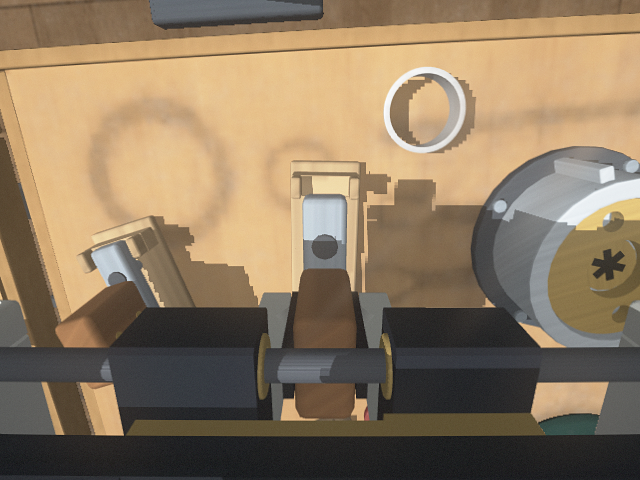

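The bar at (325,235) is centred over the rest's notches. I'll lower it.

Request:
apply_moves --deltas '[{"tx": 0.0003,"ty": 0.015,"tz": 0.0008,"turn": 0,"gripper": 0.01},{"tx": 0.0003,"ty": 0.03,"tz": 0.0008,"turn": 0,"gripper": 0.01},{"tx": 0.0003,"ty": 0.042,"tz": 0.0008,"turn": 0,"gripper": 0.01},{"tx": 0.0003,"ty": 0.05,"tz": 0.0008,"turn": 0,"gripper": 0.01},{"tx": 0.0003,"ty": 0.055,"tz": 0.0008,"turn": 0,"gripper": 0.01}]'

```text
time_s: 15.0
tcp_pos: [0.4569, 0.1705, 0.0678]
eef_rot: [-90.0, -0.0, -3.0]
contact_force: [-0.1, -0.3, -1.9]
gripper_width: 0.0215
```

Request:
apply_moves --deltas '[{"tx": 0,"ty": 0.0005,"tz": 0,"turn": 0,"gripper": 0.01},{"tx": 0,"ty": 0.001,"tz": 0,"turn": 0,"gripper": 0.01},{"tx": 0,"ty": 0.001,"tz": 0,"turn": 0,"gripper": 0.01}]'

```text
time_s: 15.3
tcp_pos: [0.4569, 0.1704, 0.0671]
eef_rot: [-90.0, -0.0, -3.0]
contact_force: [-0.0, 0.2, -1.5]
gripper_width: 0.0216
```

```bash
python3 w.py w15
```

```text
15.3 [0.45685159 0.17043673 0.06705397] [-8.99655394e+01 -3.97221996e-02 -2.98244636e+00] [-0.03228506  0.24462602 -1.47636706] 0.021552340535574924
```

View pics/w15.png

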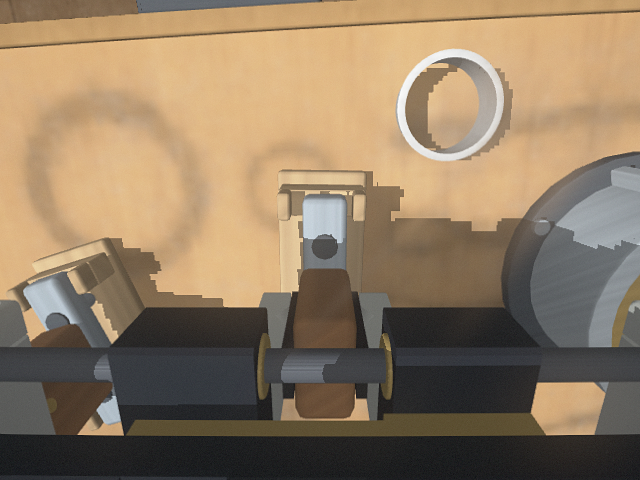

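The bar is between the posts and about 3 mm above the notch floor. I'll lower it until it touches.

Request:
apply_moves --deltas '[{"tx": 0,"ty": 0.001,"tz": 0,"turn": 0,"gripper": 0.01},{"tx": 0,"ty": 0.002,"tz": 0,"turn": 0,"gripper": 0.01},{"tx": 0,"ty": 0.003,"tz": 0,"turn": 0,"gripper": 0.01},{"tx": 0,"ty": 0.0033,"tz": 0,"turn": 0,"gripper": 0.01},{"tx": 0,"ty": 0.0033,"tz": 0,"turn": 0,"gripper": 0.01}]'

```text
time_s: 15.85
tcp_pos: [0.4566, 0.1702, 0.0637]
eef_rot: [-90.0, -0.0, -3.0]
contact_force: [-2.7, -0.8, 5.4]
gripper_width: 0.0216
```

Contact, with the vertical force going from -1.5 to +5.4 N at the same height as the pick-up. I'll release.

Request:
apply_moves --deltas '[{"tx": 0,"ty": 0,"tz": 0,"turn": 0,"gripper": 0.03},{"tx": 0,"ty": 0,"tz": 0,"turn": 0,"gripper": 0.05},{"tx": 0,"ty": 0,"tz": 0,"turn": 0,"gripper": 0.06},{"tx": 0,"ty": 0,"tz": 0,"turn": 0,"gripper": 0.06},{"tx": 0,"ty": 0,"tz": 0,"turn": 0,"gripper": 0.06}]'

```text
time_s: 16.35
tcp_pos: [0.4565, 0.1701, 0.0632]
eef_rot: [-90.0, 0.0, -3.0]
contact_force: [0.4, -0.6, -0.9]
gripper_width: 0.0556
```

Request:
apply_moves --deltas '[{"tx": 0,"ty": -0.01,"tz": 0,"turn": 0,"gripper": 0.06},{"tx": 0,"ty": -0.04,"tz": 0,"turn": 0,"gripper": 0.06},{"tx": 0,"ty": -0.08,"tz": 0,"turn": 0,"gripper": 0.06},{"tx": 0,"ty": -0.125,"tz": 0,"turn": 0,"gripper": 0.06},{"tx": 0,"ty": -0.17,"tz": 0,"turn": 0,"gripper": 0.06}]'

```text
time_s: 16.85
tcp_pos: [0.4562, 0.1698, 0.2358]
eef_rot: [-90.0, -0.0, -3.0]
contact_force: [1.2, 1.4, -0.8]
gripper_width: 0.06
```

Request:
apply_moves --deltas '[{"tx": 0,"ty": 0,"tz": 0,"turn": 0,"gripper": 0.06},{"tx": 0,"ty": 0,"tz": 0,"turn": 0,"gripper": 0.06},{"tx": 0,"ty": 0,"tz": 0,"turn": 0,"gripper": 0.06}]'

```text
time_s: 17.15
tcp_pos: [0.456, 0.1698, 0.233]
eef_rot: [-90.0, 0.0, -3.0]
contact_force: [-0.5, 1.1, -0.4]
gripper_width: 0.0599
```

```bash
python3 w.py w16; python3 - <<'E'
from plant import capture
import pickle,cv2
st,im,d=pickle.load(open('pics/w16.pkl','rb'))
cv2.imwrite('pics/w16a.png',cv2.resize(im[140:285,290:370][:,:,::-1],None,fx=4,fy=4,interpolation=3))
E
```

```text
17.15 [0.45598949 0.16982479 0.23298686] [-9.00124353e+01  4.01865341e-02 -2.99934083e+00] [-0.52114292  1.06818807 -0.42664169] 0.059881542319710754
```

View pics/w16.png

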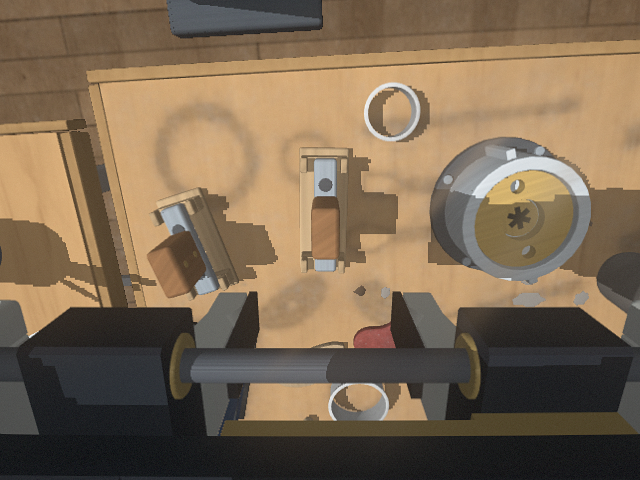

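View pics/w16a.png

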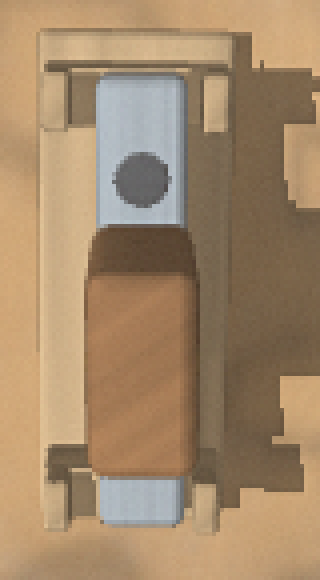

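```bash
python3 - <<'E'
from h import *; from plant import camera_info,r
import pickle
st,im,d=pickle.load(open('pics/w16.pkl','rb')); i=camera_info('wrist'); C=cloud(i,d,st)
f=lambda a,b,z:np.degrees(np.arctan2(*(lambda v:(v[1],v[0]))(np.subtract(*toplane(i,[b,a],z,st)[:,:2]))))
print('holes',f((517,187),(528,251),.056),'ribs',f((510,154),(530,281),.056),'bar z near/far',C[164:172,320:330,2].mean(),C[263:268,320:330,2].mean(),'table',np.median(C[200:250,375:390,2]))
A=lambda p:np.array(p)/4+[290-.375,140-.375]
P=toplane(i,A([(97,75),(186,75),(99,526),(183,526)]),.038,st); print('bar centre',P.mean(0))
r.close_job()
E
```

```text
holes 14.944671821605334 ribs 14.115602481837746 bar z near/far 0.03758705019042233 0.037610510946795774 table -0.0010608251954709325
bar centre [0.45775066 0.17091381 0.038     ]
the job is handed in; nothing more can be done
```

The ring is fully home and the wide spanner is back on its own rest. I handed the job in at about 17 s of the 48 s allowed; no verdict was reported.

**What I did:** I took the middle spanner. Its bar measured 103 mm against 87 mm for the other, so it is the wide one. I set its pins in the ring's holes and turned about 77° clockwise until the moment jumped from 0.2 to 1.5 N m at the hard stop. Then I backed off to unload the pins, lifted out and put the spanner back.

**Last checks:**
- **Ring:** the hole line is at 14.9° and the ribs at 14.1°, so the ring is about 0.8° from its home mark, well inside the 0.1 rad allowed.
- **Spanner:** the bar top is 37.6 mm up at both ends, against 38 mm nominal. Its centre is within about 1 mm of where it first lay, and it is level.
- **Robot:** the gripper was open and about 0.17 m above the grasp height when I handed in.
- **Other objects:** the narrow spanner, cutter and kidney looked untouched in the last view. I did not re-measure the narrow spanner or any bystander, and not all of the bystanders were in that view.

**One disagreement:** the wrist camera's calibration changed by about 1 mm between readings. I aligned the pins using offsets measured within a single picture instead.

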